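# Seat the blue glass panel in its glazing frame

### The job

Fit the blue stained-glass panel into the wooden frame: hold it by its lifter, slip its copper-banded edge under the frame's brass lip with the opposite edge still raised, then swing that edge down until the panel lies flat on the frame's floor, and only then let go. Leave the amber panel where it is.

Things in the scene. Friction and masses are not known exactly. Their poses are not given: they have to be found in the camera images.
- blue_panel: Blue stained-glass panel, 150 (x) x 110 (y) x 8 mm, 0.3 to 0.6 kg, flat on the bench left or right of the frame. Fixed on its centre stands a black suction lifter: round cup and stem, then a grip block 24 mm thick (x), 56 mm long (y), 38 to 72 mm above the panel's underside. Origin: centre of the underside; z up, x points away from the copper-banded 110 mm edge.
- blue_panel_edge (a point): Middle of the blue panel's copper-banded edge, on the underside: 75 mm from the panel's origin along its -x; axes as the panel's. Tilted about 12 degrees with this edge low, the panel goes under the lip; once flat it has 20 mm of play in all along both the frame's x and y.
- frame: Oak frame fixed to the bench, 210 (x) x 170 (y) mm. Origin: centre of the underside, at bench height; z up. Heights from it: floor 6 mm, rails 30 mm (-x rail, nearest the robot, 34). Recess 170 (x) x 130 (y) mm, centred. On the -x rail a brass lip overhangs the recess 32 mm to its free edge at x = -53 mm; underside at 34, top at 38 mm. Lip to +x rail: 138 mm, so the panel cannot drop in flat.
- amber_panel: Amber and yellow stained-glass panel, else just like the blue one (same size, copper edge and lifter; origin at the centre of its underside), flat on the bench on the other side of the frame. Not to be used.

How it is judged:
By the outcome, as a careful person would: the job done as asked, in the order asked, and still so for the second after the job is handed in, with the robot touching nothing.
It also fails if it takes over 42 s, if anything falls off the work surface, if the arm or the gripper's body presses on something with over 40 N, if the wrist force passes 120 N, or if a joint passes its speed limit or range.

### The arm

A 6-joint arm with a two-finger parallel gripper is mounted at the origin on the work surface. World frame = base frame: x ahead of the robot, y to its left, z up, the work surface at z = 0. Lengths are in m, angles in rad, forces in N, time in s.
With the tool pointing down it reaches from about 0.35 to 0.775 m from the base axis. Payload 5.5 kg.
Tool frame: the origin (TCP) lies at the very end of the fingers, on their centre line; the grasp point (between the pads) lies 19 mm behind it; z points along the fingers, y is the direction in which the jaws open and shut (so a half turn about z gives the same grasp; the last joint's range is limited). The gripper opens to 85 mm and grips with 20 to 120 N. Pads are 22 mm wide; open, the fingers measure 114 mm over their backs; the gripper's body (76 mm by 85 mm) begins 54 mm behind the grasp point. The pads swing forward as they close: fully open they stand 13 mm farther back than shut.
Start: joints at [1.165, 0.313, 0.046, 1.304, 0, 1.431], TCP at [0.151, 0.555, 0.231] pointing down, gripper open.
Joint ranges: [-2.76, 2.76], [-0.86, 1.69], [-1.03, 1.26], [-2.2, 2.34], [-1.47, 1.5], [-3.14, 3.14]. Speed limits (rad/s): [2.57, 2.57, 3.14, 3.14, 3.14, 3.14].

### API

Orientations are given as a 3x3 rotation matrix whose columns are the frame's x, y, z axes.
In Python, from cell import arm gives the robot as it stands.
- The arm moves only by the shell command python3 -m creep 'ROWS' [OPENING] [FORCE]. ROWS is JSON, a list of rows, each a list of 6 numbers: the shift along the tool's x, y, z in mm, then the turn, a rotation vector about the tool's x, y, z in rad. A call has 1 to 20 rows; each row is the pose to reach, as a shift and turn from the pose measured when the call began, along the tool's axes at that moment; what a row does not reach only later rows make up. A row lasts 1/8 s, in which the tool goes at most 62.5 mm and 10.7 degrees, less where a joint would pass 70% of its speed; a pose out of reach is approached as far as the arm can. A call with a gripper value outside its range is refused whole. OPENING is the opening, from -1 (shut) to 1 (fully open), set as the call begins (- or left out, the last holds). The fingers move at their own pace and stop on an object; FORCE is the grip in N (left out, the last holds). Time passes only in rows, so rows that repeat a pose let the fingers close. It gives the time, the measured TCP pose, the force and the opening at its end, in the units of the state.
- arm.read_state(): the state, without advancing time (a new reading comes with each control period).
- arm.camera(name): name is "side" or "top" or "wrist"; returns the picture (400x640x3 uint8, red, green, blue); there is no depth.
- arm.camera_info(name): a dict with "vfov" (degrees; the focal length in pixels is half the picture's height over the tangent of half this angle, whatever the lens; pixels are square), "cx", "cy" (the principal point, pixels), "dist_coeffs" ([k1, k2, p1, p2, k3] as OpenCV has them; the pictures are not rectified), "R" (3x3) and "t" (3): a world point X has camera coordinates R X + t; the wrist camera has in their place "T_tool_cam" (4x4, takes a point from camera to tool coordinates, whose origin is the TCP and whose axes are the flange's). Camera axes: x right, y down, z forward; pixel columns grow to the right and rows downward; lengths in m; the calibration is good to about 2 mm. A picture is of the moment at which its call begins: read the wrist's pose just before it. camera_info takes no time and is no camera call.
- arm.job_done(): hands the job in, once; it reports no verdict.
Trained networks look in the newest picture that a camera, given by its name, has taken for a name from the list of things; names that differ only in an ending like _2 or _b are one class to them, and where a whole thing is asked for, a point or a joint stands for the part that bears it (a point fixed in the world has none). Each returns a list of dicts, best first, with "p" (0 to 1); they miss things now and then, are a little off and sometimes report something else, mostly with a low value. They report only what shows in the picture. A call takes as long as a camera call.
- arm.recognise(camera, query): "rect" ([left, top, right, bottom] in pixels, round what is visible of it).
The state is a dict: "time": time; "qpos": joint angles; "qd": joint speeds; "tau": joint torques, N m; "eef_pos": TCP position; "tcp_rot": TCP orientation; "force": force on the tool from outside, world axes, zero at the start; "torque": the same for the moment, N m; "opening": opening from 0.0 (shut) to 1.0 (fully open).
Only numpy, scipy, OpenCV 4.12 (cv2) and the standard library are available. Lean on these libraries where they do the work, as an engineer would, in place of code of your own. Each camera call takes 0.05 s, during which the arm holds its last target. There are 200 camera calls.

## Working session

There is one attempt and no reset: what is moved stays moved. The work goes in short steps, Python scripts to look and compute and a shell command to move; the robot and the scene stay as the last step left them, time stands still between calls to the robot, and variables do not carry over. Pictures are saved under pics/ and viewed, about 8 in all and at most 12, crops included, and the job is handed in when it is done.

```bash
ls; mkdir -p pics; cat > h.py <<'E'
import numpy as np, cv2
from cell import arm
def K(ci):
    f=200/np.tan(np.radians(ci["vfov"])/2); return np.array([[f,0,ci["cx"]],[0,f,ci["cy"]],[0,0,1.]])
def cam(n,st=None):
    ci=arm.camera_info(n)
    if n=="wrist":
        st=st or arm.read_state(); T=np.array(ci["T_tool_cam"]); Rw=np.array(st["tcp_rot"])
        Rc=Rw@T[:3,:3]; o=Rw@T[:3,3]+np.array(st["eef_pos"]); R=Rc.T; t=-R@o
    else: R=np.array(ci["R"]);t=np.array(ci["t"])
    return K(ci),np.array(ci["dist_coeffs"]),R,t
def back(c,uv,z):
    k,d,R,t=c
    p=cv2.undistortPoints(np.array(uv,float).reshape(-1,1,2),k,d,None,None).reshape(-1,2)
    o=-R.T@t; r=np.c_[p,np.ones(len(p))]@R
    return o+r*((z-o[2])/r[:,2])[:,None]
def proj(c,X):
    k,d,R,t=c
    return cv2.projectPoints(np.array(X,float).reshape(-1,1,3),cv2.Rodrigues(R)[0],t,k,d)[0].reshape(-1,2)
def save(n,im): cv2.imwrite(f"pics/{n}.png",im[:,:,::-1])
E
python3 - <<'E'
from h import *
np.set_printoptions(precision=3,suppress=True)
s=arm.read_state(); print(s)
for n in ("top","side"):
    im=arm.camera(n); save(n+"1",im); c=cam(n); print(n,-c[2].T@c[3], c[2][2])
    for q in ("blue_panel","frame","amber_panel","blue_panel_edge"):
        r=arm.recognise(n,q)[:2]; print(n,q,r)
    
cv2.imwrite("pics/both1.png",np.vstack([cv2.imread("pics/top1.png")]))
E
```

```text
pics
{'time': 0.0, 'qpos': array([ 1.165,  0.314,  0.045,  1.304, -0.   ,  1.431]), 'qd': array([ 0.   ,  0.   ,  0.   , -0.001,  0.   , -0.002]), 'tau': array([ -0.   , -48.063,  29.853,   0.019,  -0.   ,  -0.   ]), 'eef_pos': array([0.151, 0.554, 0.23 ]), 'tcp_rot': array([[-0.965,  0.263, -0.001],
       [ 0.263,  0.965, -0.002],
       [ 0.   , -0.002, -1.   ]]), 'force': array([ 0.457, -0.024, -0.489]), 'torque': array([-0.061,  0.05 ,  0.045]), 'opening': 1.0008848776407515}
top [ 0.312 -0.004  0.941] [ 0.192  0.009 -0.981]
top blue_panel [{'rect': [139.1, 118.4, 201.0, 200.6], 'p': 0.7}]
top frame [{'rect': [253.6, 136.3, 367.2, 256.9], 'p': 0.6}]
top amber_panel [{'rect': [423.6, 180.8, 496.6, 262.2], 'p': 0.56}]
top blue_panel_edge [{'rect': [138.7, 121.9, 204.1, 199.7], 'p': 0.91}]
side [0.24  0.599 0.811] [ 0.257 -0.6   -0.758]
side blue_panel [{'rect': [177.4, 292.9, 267.3, 355.5], 'p': 0.8}]
side frame [{'rect': [256.5, 167.0, 382.5, 268.9], 'p': 0.6}, {'rect': [349.0, 112.2, 408.5, 157.2], 'p': 0.48}]
side amber_panel [{'rect': [350.0, 109.9, 407.5, 158.1], 'p': 0.62}]
side blue_panel_edge [{'rect': [174.2, 293.6, 271.0, 362.2], 'p': 0.66}, {'rect': [349.0, 111.7, 407.8, 161.2], 'p': 0.64}]
```

```bash
python3 - <<'E'
import cv2,numpy as np
a=cv2.imread("pics/top1.png")[90:290,110:510]; b=cv2.imread("pics/side1.png")[90:390,140:440]
a=cv2.resize(a,(800,400),interpolation=cv2.INTER_CUBIC)
cv2.imwrite("pics/t.png",a)
b=cv2.resize(b,(600,600),interpolation=cv2.INTER_CUBIC)
cv2.imwrite("pics/s.png",b)
E
```

```text
(no output)
```

View pics/t.png

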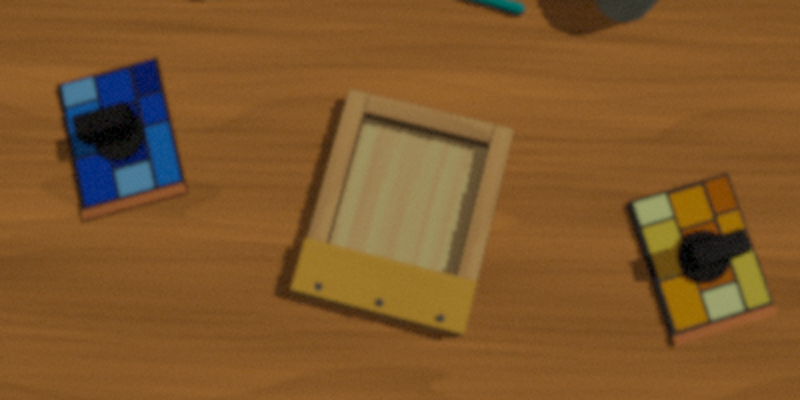

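View pics/s.png

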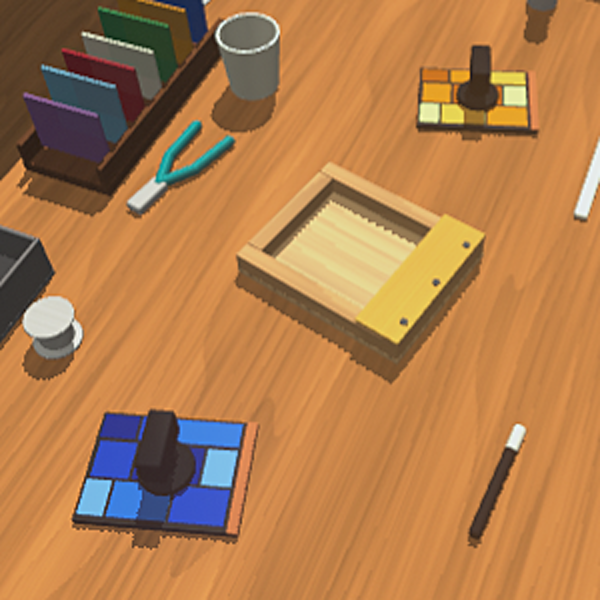

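The top crop shows the blue panel on the left (copper edge towards the robot), the frame in the middle with its lip towards the robot, and amber on the right. The side crop agrees. I'll fit poses to the corners.

```bash
cat > fit.py <<'E'
from h import *
from scipy.optimize import least_squares
from itertools import product
def T(p,X): 
    c,s=np.cos(p[2]),np.sin(p[2]); X=np.array(X,float); return np.c_[p[0]+c*X[:,0]-s*X[:,1],p[1]+s*X[:,0]+c*X[:,1],X[:,2]]
def fit(obs,p0):
    f=lambda p:np.concatenate([(proj(c,T(p,X))-uv).ravel() for c,X,uv in obs])
    r=least_squares(f,p0,loss='soft_l1'); return r.x,f(r.x).reshape(-1,2)
E
python3 - <<'E'
from fit import *
np.set_printoptions(precision=4,suppress=True)
ct,cs=cam("top"),cam("side")
t=lambda a:np.array(a)/2+[110,90]-0.25
s=lambda a:np.array(a)/2+[140,90]-0.25
P=[[.075,.055,.008],[.075,-.055,.008],[-.075,-.055,.008],[-.075,.055,.008]]
F=[[.105,.085,.03],[.105,-.085,.03],[-.053,.085,.038],[-.053,-.085,.038],[-.105,.085,.038],[-.105,-.085,.038]]
tp=t([(58,88),(156,60),(186,185),(82,213)]); sp=s([(73,522),(105,412),(257,423),(238,535)])
tf=t([(350,91),(513,128),(305,240),(475,281),(291,291),(464,334)]); sf=s([(238,256),(331,163),(357,322),(443,215),(398,344),(485,236)])
sp=sp[[0,1,2,3]]
ta=t([(629,201),(728,174),(775,307),(673,338)])
for nm,obs in (("blue top",[(ct,P,tp)]),("blue side",[(cs,P,sp)]),("blue",[(ct,P,tp),(cs,P,sp)]),("frame top",[(ct,F,tf)]),("frame side",[(cs,F,sf)]),("frame",[(ct,F,tf),(cs,F,sf)]),("amber",[(ct,P,ta)])):
    b=back(ct,obs[0][2],.01) if obs[0][0] is ct else None
    p0=[*b[:,:2].mean(0),.2] if b is not None else p0
    p,r=fit(obs,p0); p0=p; print(nm,p,np.abs(r).max(0))
E
```

```text
blue top [0.5706 0.3118 0.2952] [0.8602 3.0321]
blue side [0.5678 0.3117 0.3032] [0.3139 0.3084]
blue [0.5679 0.3117 0.3008] [1.1113 3.3165]
frame top [ 0.4947  0.0155 -0.2185] [1.1311 0.6688]
frame side [ 0.4949  0.0168 -0.2248] [1.2186 0.8   ]
frame [ 0.4948  0.0159 -0.2209] [1.3132 0.9289]
amber [ 0.4613 -0.2831  0.2983] [0.8068 2.3501]
```

```bash
cat >> h.py <<'E'
from scipy.spatial.transform import Rotation as Ro
def tooly(yaw,tilt=0):
    """tool down, tool y along object's x (yaw); tilt raises object's +x side"""
    y=np.array([np.cos(yaw),np.sin(yaw),0]); z=np.array([0,0,-1.]); R=np.c_[np.cross(y,z),y,z]
    return Ro.from_euler('zyx',[yaw,-tilt,0]).as_matrix()@Ro.from_euler('z',yaw).as_matrix().T@R
def row(pos,R,st=None):
    st=st or arm.read_state(); R0=np.array(st["tcp_rot"])
    print("shift mm",(R0.T@(np.array(pos)-st["eef_pos"])*1000).round(1),"turn",Ro.from_matrix(R0.T@R).as_rotvec().round(3))
E
python3 - <<'E'
from h import *
row([.568,.312,.16],tooly(.30)); print(np.round(arm.camera_info("wrist")["T_tool_cam"],3))
E
```

```text
shift mm [-466.1 -124.8   71.3] turn [ 0.    -0.     1.005]
[[-0.    -0.948 -0.318  0.082]
 [ 1.    -0.     0.001 -0.001]
 [-0.001 -0.318  0.948 -0.142]
 [ 0.     0.     0.     1.   ]]
```

```bash
python3 -m creep '[[-40,-11,6,0,0,0.08],[-90,-24,14,0,0,0.2],[-140,-37,22,0,0,0.3],[-190,-50,29,0,0,0.41],[-240,-64,37,0,0,0.52],[-290,-78,44,0,0,0.63],[-340,-91,52,0,0,0.74],[-390,-104,60,0,0,0.85],[-435,-116,67,0,0,0.94],[-466,-125,71,0,0,1.005],[-466,-125,71,0,0,1.005],[-466,-125,71,0,0,1.005]]' 1 60
python3 - <<'E'
from h import *
s=arm.read_state(); im=arm.camera("wrist"); c=cam("wrist",s); print(s["qpos"].round(3),s["qd"].round(3))
P=np.array([[x,y,.008] for x,y in ((.075,.055),(.075,-.055),(-.075,-.055),(-.075,.055))]+[[a,b,.072] for a,b in ((.012,.028),(.012,-.028),(-.012,-.028),(-.012,.028))])
from fit import T
uv=proj(c,T([.568,.312,.30],P)); print(uv.round(1))
for q in uv: cv2.circle(im,tuple(int(v) for v in q),4,(255,0,0),1)
save("w1",im)
E
```

```text
time: 2.0
eef_pos: [0.5674, 0.3119, 0.1602]
tcp_rot: [[-0.296, 0.955, -0.001], [0.955, 0.296, 0.0], [0.0, -0.001, -1.0]]
force: [0.0, -0.1, -0.3]
opening: 0.998
[0.379 0.481 0.122 1.212 0.    1.649] [ 0.019 -0.012 -0.007  0.001  0.001  0.001]
[[394.6 133.2]
 [386.5 233.2]
 [253.  233.2]
 [245.3 133.1]
 [334.9 173.7]
 [333.8 236. ]
 [306.5 236. ]
 [305.6 173.7]]
```

View pics/w1.png

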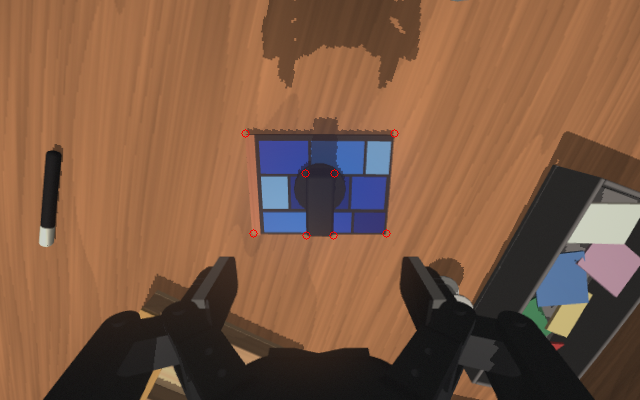

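The wrist picture confirms the pose: predicted block corners (306–334, 173–236) lie on the black block. Descending and gripping.

```bash
python3 -m creep '[[0,0.6,25,0,0,0],[0,0.6,60,0,0,0],[0,0.6,95,0,0,0],[0,0.6,115,0,0,0],[0,0.6,123,0,0,0],[0,0.6,123,0,0,0],[0,0.6,123,0,0,0]]' 1 60 && python3 -m creep '[[0,0,0,0,0,0],[0,0,0,0,0,0],[0,0,0,0,0,0],[0,0,0,0,0,0],[0,0,0,0,0,0],[0,0,0,0,0,0],[0,0,0,0,0,0],[0,0,0,0,0,0]]' -1 90
```

```text
time: 2.92
eef_pos: [0.5682, 0.3131, 0.0388]
tcp_rot: [[-0.297, 0.955, 0.002], [0.955, 0.297, 0.001], [0.0, 0.002, -1.0]]
force: [0.1, 0.8, 1.2]
opening: 1.0
time: 3.92
eef_pos: [0.5685, 0.3132, 0.0392]
tcp_rot: [[-0.297, 0.955, 0.002], [0.955, 0.297, 0.001], [0.0, 0.002, -1.0]]
force: [-0.6, -1.3, 5.2]
opening: 0.269
```

```bash
python3 -m creep '[[0,0,-5,0,0,0],[0,0,-20,0,0,0],[0,0,-45,0,0,0],[0,0,-70,0,0,0],[0,0,-95,0,0,0],[0,0,-110,0,0,0],[0,0,-110,0,0,0],[0,0,-110,0,0,0],[0,0,-110,0,0,0]]'
python3 - <<'E'
from h import *
s=arm.read_state(); im=arm.camera("wrist"); save("w2",im); print(s["force"].round(1),s["torque"].round(2))
im2=arm.camera("side"); save("side2",im2)
# pose of tilted panel: edge E target in frame coords -> TCP
def tcp(ex,ez,tilt,h=.039,F=(.4948,.0159,-.221)):
    R=tooly(F[2],tilt); u=R[:,1]; n=-R[:,2]
    c,sn=np.cos(F[2]),np.sin(F[2])
    E=np.array([F[0]+c*ex,F[1]+sn*ex,ez]); return E+.075*u+h*n,R
for a in ((-.045,.1,.21),(-.045,.016,.21)):
    p,R=tcp(*a); print(p.round(4)); row(p,R,s)
E
```

```text
time: 5.05
eef_pos: [0.5675, 0.3127, 0.1478]
tcp_rot: [[-0.297, 0.955, -0.0], [0.955, 0.297, 0.0], [0.0, -0.0, -1.0]]
force: [0.1, -0.6, -4.1]
opening: 0.267
[ 0.1 -0.6 -4.1] [-0.   -0.03  0.07]
[0.5143 0.0093 0.1534]
shift mm [-273.9 -140.9   -5.7] turn [-0.212 -0.009  0.521]
[0.5143 0.0093 0.0694]
shift mm [-273.9 -140.9   78.3] turn [-0.212 -0.009  0.521]
```

View pics/w2.png

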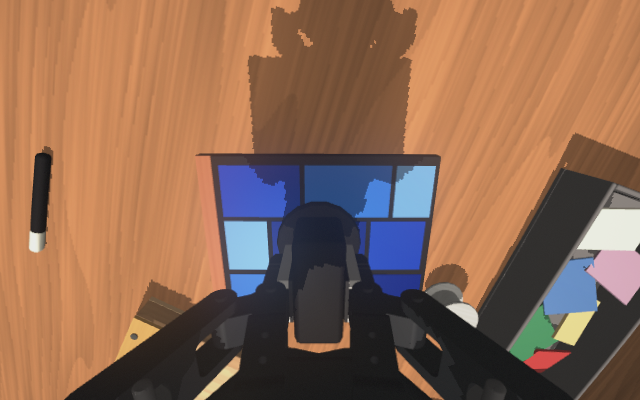

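The panel is held level (far edge along rows 155–156, columns 198–440), clear of the bench. Carrying it over the frame and tilting.

```bash
python3 -m creep '[[-10,-5,-1,-0.01,0,0.02],[-30,-16,-2,-0.025,-0.001,0.06],[-57,-29,-3,-0.04,-0.002,0.11],[-84,-43,-4,-0.06,-0.003,0.16],[-111,-57,-5,-0.08,-0.004,0.21],[-138,-71,-5,-0.105,-0.005,0.26],[-165,-85,-5,-0.125,-0.006,0.315],[-192,-99,-5,-0.145,-0.007,0.365],[-219,-113,-6,-0.17,-0.008,0.415],[-245,-126,-6,-0.19,-0.009,0.465],[-264,-136,-6,-0.205,-0.009,0.5],[-274,-141,-6,-0.212,-0.009,0.521],[-274,-141,-6,-0.212,-0.009,0.521],[-274,-141,-6,-0.212,-0.009,0.521],[-274,-141,-6,-0.212,-0.009,0.521]]'
python3 - <<'E'
from h import *
ci=arm.camera_info("wrist");T=np.array(ci["T_tool_cam"])
c=(K(ci),np.array(ci["dist_coeffs"]),T[:3,:3].T,-T[:3,:3].T@T[:3,3])
print("in tool:",back(c,[(198,155),(440,156)],.031).round(4))
s=arm.read_state(); im=arm.camera("wrist"); save("w3",im); im=arm.camera("side"); save("s3",im)
cv2.imwrite("pics/s3c.png",cv2.resize(im[60:280,180:460,::-1],(764,600),interpolation=cv2.INTER_CUBIC)); print(s["qpos"].round(3))
E
```

```text
time: 7.02
eef_pos: [0.5147, 0.0099, 0.154]
tcp_rot: [[0.214, 0.954, 0.209], [0.976, -0.218, 0.0], [0.046, 0.203, -0.978]]
force: [0.6, -1.0, -4.8]
opening: 0.27
in tool: [[ 0.0525 -0.0738  0.031 ]
 [ 0.0519  0.0734  0.031 ]]
[-0.156  0.072 -0.474  0.817  0.033  1.638]
```

View pics/w3.png

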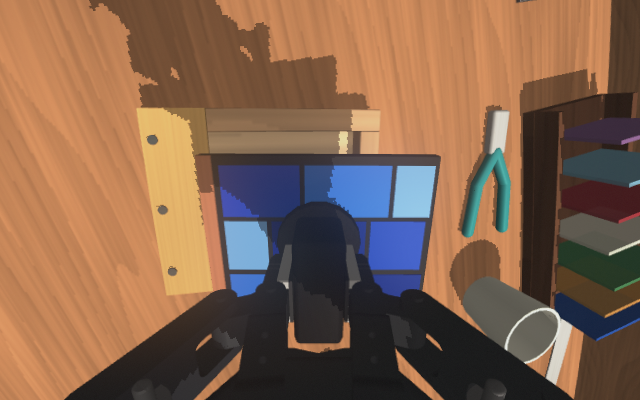

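View pics/s3c.png

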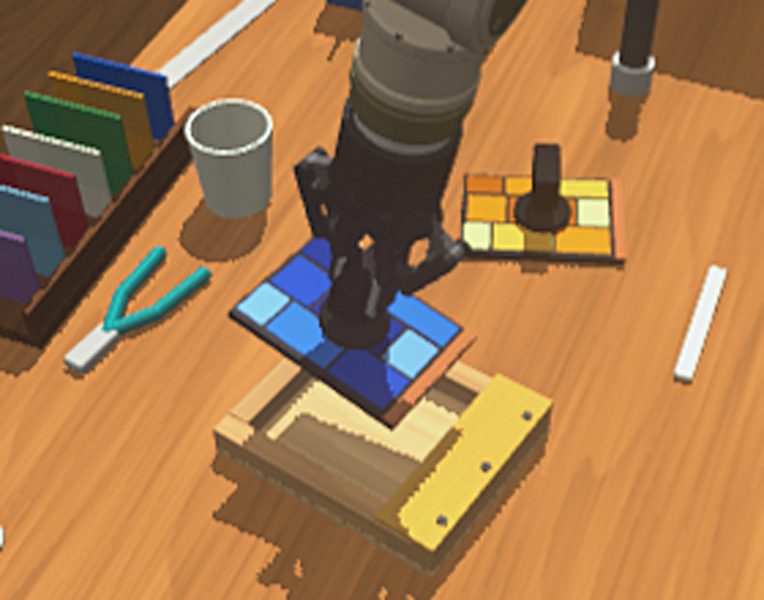

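The tilted panel hovers over the recess; in w3 the lip corners are visible at (138,108), (204,108), (166,295), and the rail corner at (380,110). Refine the frame's pose from these.

```bash
python3 - <<'E'
from fit import *
np.set_printoptions(precision=4,suppress=True)
s=arm.read_state(); c=cam("wrist",s)
X=[[-.105,.085,.038],[-.053,.085,.038],[.105,.085,.03],[-.105,-.085,.038]]
uv=np.array([(138,108),(204.5,108),(380,110),(166.5,295)])
p,r=fit([(c,X,uv)],[.495,.016,-.22]); print("frame wrist",p,r); print((proj(c,T([.4948,.0159,-.221],X))-uv).round(1))
R=s["tcp_rot"]
E=s["eef_pos"]+R@np.array([-.0028,-.075,.039]); print("edge world",E)
for F in ([.4948,.0159,-.221],p):
    d=E[:2]-F[:2];a=F[2];print("edge in frame",np.cos(a)*d[0]+np.sin(a)*d[1],-np.sin(a)*d[0]+np.cos(a)*d[1],E[2], "panel yaw rel",np.arctan2(R[1,1],R[0,1])-a)
E
```

```text
frame wrist [ 0.4961  0.0131 -0.2293] [[-1.4353 -0.0535]
 [ 0.423  -0.1793]
 [ 1.7421 -0.0867]
 [-0.1548  0.8148]]
[[-5.3 -2.1]
 [-3.2 -2.7]
 [-0.7 -3.8]
 [-1.8 -0.5]]
edge world [0.4506 0.0235 0.1004]
edge in frame -0.044808162965828444 -0.0022406463362105436 0.10038046811648957 panel yaw rel -0.004067875388313852
edge in frame -0.04673983984769612 -0.0001759051807585909 0.10038046811648957 panel yaw rel 0.004197605451832509
```

```bash
cat >> h.py <<'E'
def tcp(ex,ez,tilt,h=.039,F=(.4955,.0145,-.225),off=-.0028):
    R=tooly(F[2],tilt); c,sn=np.cos(F[2]),np.sin(F[2])
    E=np.array([F[0]+c*ex,F[1]+sn*ex,ez]); return E-R@np.array([off,-.075,h]),R
E
python3 - <<'E'
from h import *
for a in ((-.042,.1,.21),(-.042,.016,.21),(-.06,.013,.21),(-.078,.009,.21)): row(*tcp(*a))
E
```

```text
shift mm [0.8 3.6 1.2] turn [-0.    -0.     0.005]
shift mm [ -3.  -13.4  83.4] turn [-0.    -0.     0.005]
shift mm [ -3.  -31.7  82.6] turn [-0.    -0.     0.005]
shift mm [ -3.  -50.1  82.9] turn [-0.    -0.     0.005]
```

My tilt was about the world y, not the frame's (a 2.6° roll); correcting.

```bash
sed -i "s/'zyx'/'ZYX'/" h.py; python3 - <<'E'
from h import *
print(tooly(-.225,.21).round(3))
for a in ((-.042,.1,.21),(-.042,.06,.21),(-.042,.016,.21),(-.06,.013,.21),(-.078,.009,.21)): row(*tcp(*a))
E
```

```text
[[ 0.223  0.953  0.203]
 [ 0.975 -0.218 -0.047]
 [-0.     0.208 -0.978]]
shift mm [3.  3.4 1. ] turn [-0.005 -0.047 -0.   ]
shift mm [ 1.2 -4.7 40.1] turn [-0.005 -0.047 -0.   ]
shift mm [ -0.8 -13.7  83.1] turn [-0.005 -0.047 -0.   ]
shift mm [ -0.8 -31.9  82.4] turn [-0.005 -0.047 -0.   ]
shift mm [ -0.8 -50.3  82.7] turn [-0.005 -0.047 -0.   ]
```

```bash
python3 -m creep '[[3,3.4,1,-0.005,-0.047,0],[3,3.4,1,-0.005,-0.047,0],[2.5,1.5,10,-0.005,-0.047,0],[2,-1,22,-0.005,-0.047,0],[1.2,-4.7,40,-0.005,-0.047,0],[0.5,-7.7,55,-0.005,-0.047,0],[-0.1,-10.5,68,-0.005,-0.047,0],[-0.6,-12.7,78,-0.005,-0.047,0],[-0.8,-13.7,83,-0.005,-0.047,0],[-0.8,-13.7,83,-0.005,-0.047,0],[-0.8,-13.7,83,-0.005,-0.047,0]]'
python3 - <<'E'
from h import *
s=arm.read_state(); print(s["force"].round(1),s["torque"].round(2))
for a in ((-.042,.016,.21),(-.06,.013,.21),(-.078,.009,.21)): row(*tcp(*a))
im=arm.camera("side"); cv2.imwrite("pics/s4c.png",cv2.resize(im[60:280,180:460,::-1],(764,600),interpolation=cv2.INTER_CUBIC))
E
```

```text
time: 8.5
eef_pos: [0.5192, 0.0121, 0.0704]
tcp_rot: [[0.223, 0.953, 0.204], [0.975, -0.218, -0.047], [-0.0, 0.209, -0.978]]
force: [0.4, 0.5, -3.7]
opening: 0.263
[ 0.4  0.5 -3.7] [0.09 0.38 0.01]
shift mm [-0.1 -0.6  0.5] turn [ 0.001  0.    -0.   ]
shift mm [ -0.1 -18.8  -0.3] turn [ 0.001  0.    -0.   ]
shift mm [ -0.1 -37.3  -0.1] turn [ 0.001  0.    -0.   ]
```

View pics/s4c.png

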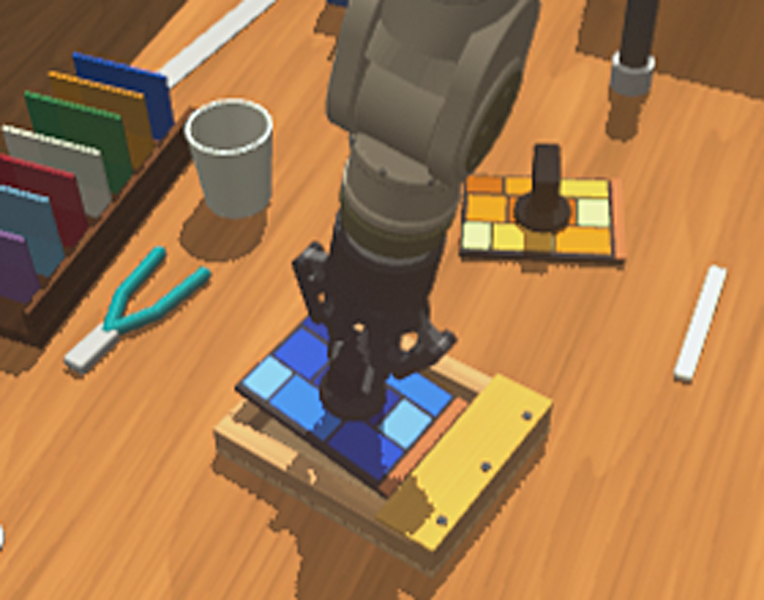

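The copper edge sits in the recess just ahead of the lip's free edge, with the far edge raised over the +x rail and free at both sides. Slide it under.

```bash
python3 -m creep '[[0,-4,0,0,0,0],[0,-9,0,0,0,0],[0,-14,0,0,0,0],[0,-19,0,0,0,0],[0,-24,0,0,0,0],[0,-29,0,0,0,0],[0,-34,0,0,0,0],[0,-37.3,0,0,0,0],[0,-37.3,0,0,0,0],[0,-37.3,0,0,0,0]]'
python3 - <<'E'
from h import *
s=arm.read_state(); print(s["force"].round(1),s["torque"].round(2))
for t,ez in ((.21,.009),(.14,.008),(.07,.0075),(.02,.0068),(0,.0062)): row(*tcp(-.078,ez,t))
im=arm.camera("side"); cv2.imwrite("pics/s5c.png",cv2.resize(im[60:280,180:460,::-1],(764,600),interpolation=cv2.INTER_CUBIC))
E
```

```text
time: 9.8
eef_pos: [0.4841, 0.0202, 0.0629]
tcp_rot: [[0.223, 0.953, 0.205], [0.975, -0.218, -0.047], [0.0, 0.21, -0.978]]
force: [0.5, 0.4, -3.7]
opening: 0.267
[ 0.5  0.4 -3.7] [ 0.11  0.45 -0.04]
shift mm [-0.2 -0.4  0. ] turn [ 0.002 -0.    -0.   ]
shift mm [-0.2  1.9  6.4] turn [ 0.072 -0.    -0.   ]
shift mm [-0.2  4.  12.4] turn [ 0.142 -0.    -0.   ]
shift mm [-0.2  5.1 17.1] turn [ 0.192 -0.    -0.   ]
shift mm [-0.2  5.5 19.3] turn [ 0.212 -0.    -0.   ]
```

View pics/s5c.png

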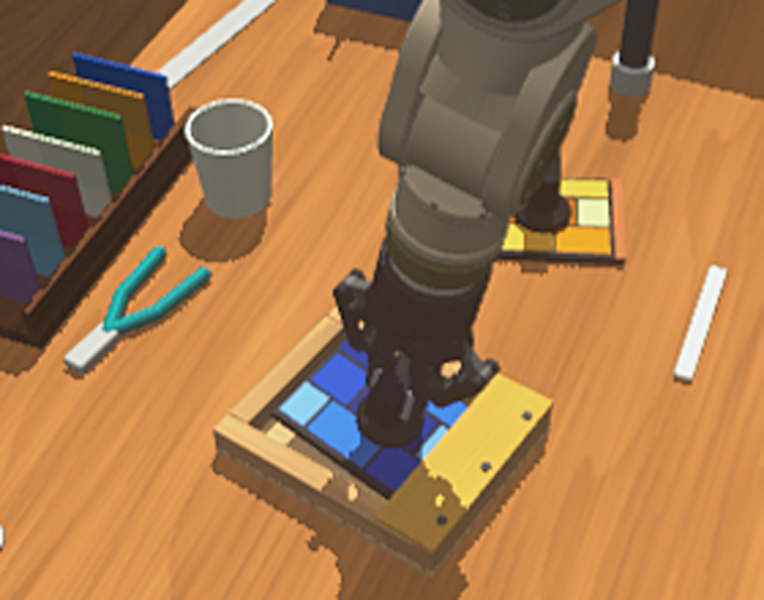

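The copper edge is now hidden under the lip and the force shows weight only. Swing down in small rows.

```bash
python3 -m creep '[[-0.2,0.3,2,0.025,0,0],[-0.2,1,4.2,0.048,0,0],[-0.2,1.9,6.4,0.072,0,0],[-0.2,2.6,8.4,0.095,0,0],[-0.2,3.3,10.4,0.118,0,0],[-0.2,4,12.4,0.142,0,0],[-0.2,4.4,14,0.16,0,0],[-0.2,4.8,15.5,0.176,0,0],[-0.2,5.1,17.1,0.192,0,0],[-0.2,5.3,18.2,0.203,0,0],[-0.2,5.5,18.8,0.212,0,0],[-0.2,5.5,18.8,0.212,0,0],[-0.2,5.5,18.8,0.212,0,0],[-0.2,5.5,18.8,0.212,0,0]]'
python3 - <<'E'
from h import *
s=arm.read_state(); print(s["force"].round(1),s["torque"].round(2))
row(*tcp(-.078,.006,0))
E
```

```text
time: 11.6
eef_pos: [0.493, 0.0179, 0.0457]
tcp_rot: [[0.223, 0.975, -0.0], [0.975, -0.223, 0.0], [0.0, -0.0, -1.0]]
force: [-0.9, 0.7, -4.5]
opening: 0.27
[-0.9  0.7 -4.5] [-0.02  0.    0.01]
shift mm [0.  0.2 0.7] turn [-0. -0. -0.]
```

```bash
python3 -m creep '[[0,0,0.4,0,0,0],[0,0,0.8,0,0,0],[0,0,0.8,0,0,0],[0,0,0.8,0,0,0],[0,0,0.8,0,0,0]]'; python3 -m creep '[[0,0,0.4,0,0,0],[0,0,0.8,0,0,0],[0,0,0.8,0,0,0],[0,0,0.8,0,0,0]]'
```

```text
time: 12.22
eef_pos: [0.4929, 0.0179, 0.0452]
tcp_rot: [[0.223, 0.975, -0.0], [0.975, -0.223, 0.0], [0.0, -0.0, -1.0]]
force: [-3.3, 0.2, 2.8]
opening: 0.27
time: 12.72
eef_pos: [0.4929, 0.0179, 0.0452]
tcp_rot: [[0.223, 0.975, 0.0], [0.975, -0.223, -0.0], [0.0, 0.0, -1.0]]
force: [-5.4, -0.5, 9.0]
opening: 0.269
```

Floor contact at TCP z = 0.0452 (exactly 39.2 + 6 mm, tool vertical): flat. Release and retreat.

```bash
python3 -m creep '[[0,0,0,0,0,0],[0,0,0,0,0,0],[0,0,0,0,0,0],[0,0,0,0,0,0],[0,0,0,0,0,0]]' 0.3 && python3 -m creep '[[0,0,-5,0,0,0],[0,0,-15,0,0,0],[0,0,-30,0,0,0],[0,0,-50,0,0,0],[0,0,-75,0,0,0],[0,0,-100,0,0,0],[0,0,-120,0,0,0],[-40,-20,-130,0,0,0],[-80,-20,-140,0,0,0],[-120,-20,-150,0,0,0],[-160,-20,-150,0,0,0],[-180,-20,-150,0,0,0],[-180,-20,-150,0,0,0],[-180,-20,-150,0,0,0]]'
python3 - <<'E'
from h import *
s=arm.read_state(); print(s["force"].round(1))
a=arm.camera("side")[90:290,210:410,::-1]; b=arm.camera("top")[100:300,210:410,::-1]
cv2.imwrite("pics/f.png",cv2.resize(np.hstack([a,b]),(800,400),interpolation=cv2.INTER_CUBIC))
E
```

```text
time: 13.35
eef_pos: [0.4929, 0.0179, 0.0451]
tcp_rot: [[0.223, 0.975, -0.0], [0.975, -0.223, 0.0], [0.0, -0.0, -1.0]]
force: [-0.1, 0.2, 0.6]
opening: 0.648
time: 15.1
eef_pos: [0.4333, -0.1527, 0.1957]
tcp_rot: [[0.223, 0.975, 0.001], [0.975, -0.223, 0.0], [0.0, 0.001, -1.0]]
force: [-0.7, 0.3, -0.1]
opening: 0.651
[-0.7  0.3 -0.1]
```

View pics/f.png

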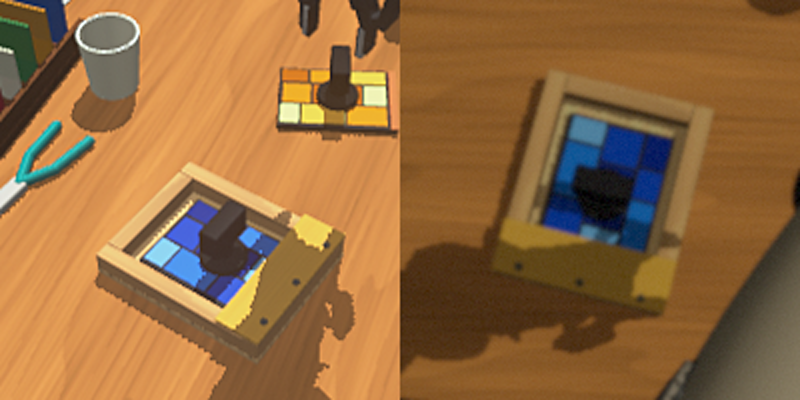

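The panel lies flat in the recess with its copper edge under the lip and gaps visible at the rails. The amber panel hasn't moved and the gripper is clear. Handing in.

```bash
python3 -c "
from cell import arm
print(arm.job_done())"
```

```text
the job is handed in; nothing more can be done
None
```

The blue panel is fitted in the frame, and I handed the job in at about 15 s of the 42 s allowed. I gripped it by its lifter, carried it tilted 12° and slid the copper edge under the brass lip. I then swung the far edge down until the panel was flat on the floor, and only then let go.

**Last checks**
- **Flat on the floor:** contact came at TCP height 45.2 mm with the tool vertical, which is the 39.2 mm grip height plus the 6 mm floor. The downward push reached about 9 N. The force before contact was the panel's weight only, about 4 N.
- **Final pictures:** the panel lies flat with its copper edge hidden under the lip and gaps visible at the other rails. The amber panel is untouched and the gripper is clear.

**What disagreed**
- **Frame position:** the fixed-camera and wrist-camera estimates differed by about 3 mm and 0.5°, so I used their average. That is inside the panel's 20 mm of play.
- **Tilt error:** my first tilt was about the wrong axis, giving a 2.6° sideways roll. I noticed it while hovering and corrected it before the insertion.

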